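# Set the pointer to a plaque's mark

### The arm

A 6-joint arm with a two-finger parallel gripper is mounted at the origin on the work surface. World frame = base frame: x ahead of the robot, y to its left, z up, the work surface at z = 0. Lengths are in mm, angles in rad, forces in N, time in s.
With the tool pointing down it reaches from about 350 to 875 mm from the base axis. Payload 4.2 kg.
Tool frame: the origin (TCP) lies at the very end of the fingers, on their centre line; the grasp point (between the pads) lies 19 mm behind it; z points along the fingers, y is the line along which they close (so a half turn about z gives the same grasp; the last joint's range is limited). The gripper opens to 85 mm and grips with 20 to 120 N. Pads are 22 mm wide; open, the fingers measure 114 mm over their backs; the gripper's body (76 mm by 85 mm) begins 54 mm behind the grasp point. The pads swing forward as they close: fully open they stand 13 mm farther back than shut.
Start: joints at [-1.063, 0.385, 0.008, 0, -1.194, -0.259], TCP at [153.918, -605.73, 231.312] pointing down, gripper open.
Joint ranges: [-3.14, 3.14], [-1.21, 2.06], [-1.07, 1.41], [-3.16, 2.05], [-2.99, -0.16], [-3.1, 3.1]. Speed limits (rad/s): [2.79, 2.79, 3.14, 3.14, 3.14, 3.14].

### API

Orientations are given as a unit quaternion [x, y, z, w].
In Python, from bench import read_state, get_image, camera_model, job_done gives the robot as it stands.
- The arm moves only by the shell command python3 -m handwheel 'ROWS'. ROWS is JSON, a list of rows, each a list of 7 numbers: the shift along the tool's x, y, z in m, then the turn, a rotation vector about the tool's x, y, z in rad, then the gripper's target within -1 to 1 (fully open at 1, half-way at 0, shut at -1). In form: [[dx, dy, dz, wx, wy, wz, jaw], ...]. A call has 1 to 10 rows; each row is the pose to reach, as a shift and turn from the pose commanded when the call began, along the tool's axes at that moment; what a row does not reach only later rows make up. A row lasts 1/8 s, in which the tool goes at most 62.5 mm and 10.7 degrees, less where a joint would pass 70% of its speed; a pose out of reach is approached as far as the arm can. A call with a gripper value outside its range is refused whole. The fingers move at their own pace and stop on an object; the grip force is fixed at half the most. Time passes only in rows, so rows that repeat a pose let the fingers close. It gives the time, the measured TCP pose, the force, the opening and the grip force at its end, in the units of the state.
- read_state(): the state, without advancing time (a new reading comes with each control period).
- get_image(name): name is "side" or "top" or "wrist"; returns (picture, depth): 420x560x3 uint8, blue, green, red; 420x560 float32, mm along the optical axis (not along the pixel's ray), 0 where there is no reading.
- camera_model(name): a dict with "K" (3x3 intrinsics, pixels), "rvec" (rotation vector, rad) and "tvec" (3), from world to camera coordinates, as OpenCV has them; the wrist camera has in their place "hand_eye" (4x4, takes a point from camera to tool coordinates, whose origin is the TCP and whose axes are the flange's). Camera axes: x right, y down, z forward; pixel columns grow to the right and rows downward; lengths in mm; the calibration is good to about 2 mm. The wrist camera is an equidistant fisheye: a pixel r from the principal point sees the ray r / f radians off the axis. A picture is of the moment at which its call begins: read the wrist's pose just before it. camera_model takes no time and is no camera call.
- job_done(): hands the job in; it is judged then, once.
The state is a dict: "clock": time; "joints": joint angles; "joint_vel": joint speeds; "joint_efforts": joint torques, N m; "position": TCP position; "ee_rot": TCP orientation; "contact_force": force on the tool from outside, world axes, zero at the start; "wrist_torque": the same for the moment, N m; "gripper_width": finger opening in mm; "grasp_force": force on a finger pad.
Only numpy, scipy, OpenCV 4.12 (cv2) and the standard library are available. Lean on these libraries where they do the work, as an engineer would, in place of code of your own. Each camera call takes 0.05 s, during which the arm holds its last target. There are 200 camera calls.

### The job

Take the copper plaque off the sloping easel and stand it upright on its 120 mm bottom edge on the steel ledge of the green marking jig: wholly on the ledge, square to it, copper face towards the brass pointer, set down gently and let go. Then turn the jig's black knob bit by bit until the pointer's tip is in line with the middle of the white stripe on the plaque, leaving the plaque standing. Move the pointer only by its knob, and do not shift the jar, cup, carton or roll of tape.

Things in the scene. Friction and masses are not known exactly. Their poses are not given: they have to be found in the camera images.
- jig: Green jig, fixed; place and yaw vary. Origin: underside, below the ledge's centre; z up; -x side (to the robot) carries the knob console, +x side the pointer rail. Base 10 mm thick, x -150..75, y +-85 mm. Steel ledge 34 (x) by 150 (y) mm, top at z 20. Console 90 mm wide, x -141..-54, up to 67 mm high. Rail: bar along y at x 60, z 50 mm, between posts at y +-78, 62 mm high.
- ledge (a point): Middle of the ledge's top face, 20 mm above the jig's origin, where the middle of the plaque's bottom edge belongs; axes as the jig. The plaque is wholly on the ledge when it is within 10 mm of here along x and 15 mm along y.
- knob_grip (a point): Point on the knob's axis at grip height, at jig (-118, 0, 77) mm; jig's axes, does not turn. Black round fluted knob, diameter 36, 28 mm long: from 16 mm below this point to 12 mm above it along the axis; sloping console face 30 mm below it. The axis leans 25 degrees from vertical to the robot side: (-0.423, 0, 0.906) in jig axes. White line on the end face.
- knob (a joint): Turn of the knob, rad, positive counter-clockwise seen from its outer end. Friction 0.06 N m; stays where left. Each +1 rad drives the pointer 15 mm along the jig's +y (left, seen from the robot's side); at 0 the pointer is at the jig's y = 0. Stops at +-3.8 rad. Starts between -2.7 and 0.
- pointer_tip (a point): Tip of the brass cone pointer, which points along the jig's -x from a red 22 x 24 x 24 mm carriage on the rail. The tip is at jig x 23, z 50 mm (6 mm clear of the ledge's edge) and moves along the jig's y. Axes as the jig.
- plaque: Copper relief on wood: slab 14 mm (x) by 120 (y) by 100 mm tall (z), about 0.35 kg. Origin: middle of its 120 x 14 mm bottom edge face; copper face at x +7, wooden back at x -7, top edge at z 100 mm. Starts leaning on the easel, its z 35 degrees from vertical, top edge to the robot side, copper face up. Pinch its free top edge across the 14 mm at mid-width, firmly, or it swings.
- mark (a point): Point on the middle of the plaque's white stripe, on the copper face, 25 mm from the middle of the width towards the plaque's +y and 30 mm above the bottom edge; axes as the plaque. The stripe is 6 mm wide and runs up the whole of both faces and over the top edge.
- easel: Fixed easel; place and yaw vary. Origin: underside centre; wooden base 120 (x) by 130 (y) by 10 mm. Two steel prongs 12 mm wide at y +-45 mm (78 mm clear between) lean 35 degrees to -x (robot side), reach 85 mm up the plaque's back, and hold its bottom edge on lips with 6 mm nubs in front: lift the plaque along the slope first. Plaque origin at about (30, 0, 35) mm.
- jar: Amber jar with a yellow lid, 44 mm in diameter, 70 mm high, loose. Origin at its underside centre. Leave it.
- carton: Closed red carton, 80 x 75 x 60 mm high, loose. Origin at its underside centre. Leave it.
- tape: Green roll of tape lying flat, 70 mm in diameter, 24 mm high, loose. Origin at its underside centre. Leave it.
- cup: Blue open cup, 68 mm in diameter, 80 mm high, loose. Origin at its underside centre. Leave it.
- pointer: The pointer's red carriage with its brass cone, sliding along the jig's rail; origin at the carriage's middle, 37 mm from the tip, axes as the jig. Must not be touched.
Not all that is in view belongs to the job. Of the things like the plaque, leave any that is pink; of the rest the smaller one is meant.

How it is judged (in metres and radians):
On the way, in this order (a step that is already met when the one before it is completed fails the run):
1. the plaque stands upright, square and wholly on the jig's ledge, copper face to the pointer, let go (angle between plaque's own z axis and vertical below 0.06 rad and x of plaque in the frame of jig between -0.011 and 0.011 m and y of plaque in the frame of jig between -0.016 and 0.016 m and z of plaque in the frame of jig between 0.016 and 0.024 m and angle between the y axis of plaque and the y axis of jig, either way round below 0.12 rad and y of mark in the frame of jig above 0 m and linear speed of plaque below 0.01 m/s and contact force between plaque and the fingers below 0.05 N), for 0.2 s.
2. the pointer's tip is in line with the middle of the plaque's white stripe (y of pointer_tip in the frame of mark between -0.003 and 0.003 m), for 0.2 s.
At the end, for the whole second after the job is handed in: Plaque let go, at rest on the ledge, copper face to the pointer: within 0.06 rad of upright and 0.12 rad of square, its middle within 11 mm (x) and 16 mm (y) of the ledge's; pointer tip within 3 mm of the stripe's middle along the plaque's width; knob still (all of step 1 and all of step 2 and velocity of joint knob between -0.05 and 0.05 rad/s); the robot touches nothing.
It fails at once if a bystander (jar, carton, tape, cup) is moved more than 20 mm or tipped (distance of any of jar, carton, tape, cup from where it was at the start of the episode above 0.02 m or angle between any of jar, carton, tape, cup's own z axis and vertical above 0.3 rad).
It fails at once if the pointer or its carriage is touched by the robot (contact force between pointer and the arm above 1 N or contact force between pointer and the fingers above 1 N).
It fails at once if the plaque is slammed or dropped onto the jig (over 60 N) (contact force between plaque and jig above 60 N).
It also fails if it takes over 72 s, if anything falls off the work surface, if the arm or the gripper's body presses on something with over 40 N, if the wrist force passes 120 N, or if a joint passes its speed limit or range.

## Working session

There is one attempt and no reset: what is moved stays moved. The work goes in short steps, Python scripts to look and compute and a shell command to move; the robot and the scene stay as the last step left them, time stands still between calls to the robot, and variables do not carry over. Pictures are saved under pics/ and viewed, at most 10 in all, crops included, and the job is handed in when it is done.

```bash
ls; mkdir -p pics; python3 - <<'E'
from bench import *
import cv2,numpy as np
print(read_state())
for n in("top","side"):
    im,d=get_image(n); cv2.imwrite(f"pics/{n}0.png",im); np.savez(f"{n}0.npz",im=im,d=d); print(n,camera_model(n),(d>0).mean())
print(camera_model("wrist"))
E
```

```text
pics
{'clock': 0.0, 'joints': array([-1.06339556e+00,  3.85523042e-01,  6.60915302e-03, -4.55031958e-04,
       -1.19398011e+00, -2.58601864e-01]), 'joint_vel': array([ 0.00066604,  0.00233189,  0.00036798,  0.00076026, -0.00095841,
        0.00018623]), 'joint_efforts': array([ 5.40593737e-04, -3.92287552e+01,  1.88405192e+01,  4.18646783e+00,
       -4.64760902e-03,  4.82206648e-07]), 'position': array([ 153.76410706, -605.18860605,  230.24180252]), 'ee_rot': array([-1.23995485e-01,  9.92282205e-01,  1.05187235e-03, -1.95812446e-04]), 'contact_force': array([ 0.23196552, -0.40072882,  0.1506915 ]), 'wrist_torque': array([0.00196338, 0.02602383, 0.04030702]), 'grasp_force': 0.0, 'gripper_width': 85.03962357544464}
top {'K': array([[392.32207266,   0.        , 284.83183014],
       [  0.        , 392.32207266, 210.93206374],
       [  0.        ,   0.        ,   1.        ]]), 'rvec': array([ 2.13584203, -2.08501428,  0.21647356]), 'tvec': array([ -11.60090823,  622.71900172, 1231.00422738])} 0.9959098639455782
side {'K': array([[491.74340985,   0.        , 286.3592351 ],
       [  0.        , 491.74340985, 215.09827848],
       [  0.        ,   0.        ,   1.        ]]), 'rvec': array([ 0.99581671, -2.43679474,  1.0682497 ]), 'tvec': array([ 435.37443514,  335.12154135, 1050.01243234])} 0.9959353741496598
{'K': array([[325.1922621 ,   0.        , 272.86488791],
       [  0.        , 325.1922621 , 216.65595421],
       [  0.        ,   0.        ,   1.        ]]), 'hand_eye': array([[ 5.24282618e-04, -9.52507154e-01, -3.04515759e-01,
         7.67156486e+01],
       [ 9.99999085e-01,  8.79184750e-04, -1.02834621e-03,
        -8.19822059e-01],
       [ 1.24723273e-03, -3.04514941e-01,  9.52506743e-01,
        -1.42135648e+02],
       [ 0.00000000e+00,  0.00000000e+00,  0.00000000e+00,
         1.00000000e+00]])}
```

View pics/top0.png

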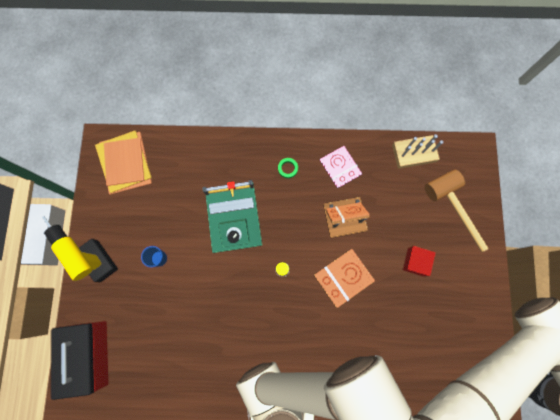

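View pics/side0.png

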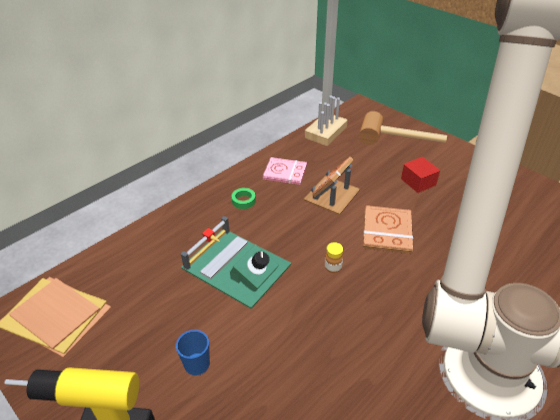

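Candidates: pink plaque at top (340,166), which must be left. Large flat copper plaque at (345,278), and a smaller copper plaque on the easel at (348,214). The easel one fits, being the smaller non-pink one and leaning on prongs. I'll confirm it in a crop and measure.

```bash
cat > h.py <<'E'
import cv2,numpy as np
from scipy.spatial.transform import Rotation as R
from bench import *
def cam(n):
    c=camera_model(n); return c["K"],R.from_rotvec(c["rvec"]).as_matrix(),c["tvec"]
def cloud(n,d):
    K,Rm,t=cam(n); v,u=np.mgrid[:420,:560]
    p=np.stack([(u-K[0,2])/K[0,0]*d,(v-K[1,2])/K[1,1]*d,d],-1)
    return (p-t)@Rm
def ray(n,uv,z):
    K,Rm,t=cam(n); uv=np.atleast_2d(uv).astype(float)
    r=np.c_[(uv-K[:2,2])/K[0,0],np.ones(len(uv))]@Rm; c=-Rm.T@t
    return c+r*((z-c[2])/r[:,2])[:,None]
def wpose():
    s=read_state(); return R.from_quat(s["ee_rot"]).as_matrix(),s["position"]
def wcloud(d,P):
    c=camera_model("wrist");K=c["K"];H=c["hand_eye"];v,u=np.mgrid[:420,:560]
    x,y=u-K[0,2],v-K[1,2];r=np.hypot(x,y);th=r/K[0,0];k=np.tan(th)/np.maximum(r,1e-6)
    p=np.stack([x*k*d,y*k*d,d],-1)@H[:3,:3].T+H[:3,3]
    return p@P[0].T+P[1]
E
python3 - <<'E'
from h import *
A=np.load("top0.npz");im=A["im"];d=A["d"];B=np.load("side0.npz")
P=cloud("top",d);hsv=cv2.cvtColor(im,cv2.COLOR_BGR2HSV)
g=cv2.inRange(hsv,(65,80,40),(95,255,255)); g[:, :190]=0;g[:,275:]=0
c=max(cv2.findContours(g,0,1)[0],key=cv2.contourArea); print("jig contour",cv2.minAreaRect(c))
box=cv2.boxPoints(cv2.minAreaRect(c)); print(ray("top",box,10))
print("table z",np.median(P[300:310,150:200,2]))
# copper in easel
m=cv2.inRange(hsv,(3,110,120),(15,255,255));m[:195]=0;m[235:]=0;m[:,:320]=0;m[:,375:]=0
q=P[m>0]; 
print(len(q)); 
for z in range(20,130,10):
    s=q[(q[:,2]>z)&(q[:,2]<z+10)]
    if len(s): print(z,len(s),s.mean(0),s[:,1].min(),s[:,1].max())
r=im[60:310,300:460]; r2=B["im"][140:260,280:440]
a=cv2.resize(im[185:250,310:385],(525,455),interpolation=2); b=cv2.resize(B["im"][150:215,300:365],(455,455),interpolation=2)
cv2.imwrite("pics/c1.png",cv2.resize(np.hstack([a,b]),(800,371)))
E
```

```text
jig contour ((232.59999084472656, 219.69998168945312), (58.68986511230469, 49.63890075683594), 81.8698959350586)
[[687.20999421 286.61642739  10.        ]
 [716.561133   116.78454954  10.        ]
 [513.85748785  80.38799632  10.        ]
 [486.13239125 245.1643365   10.        ]]
table z -0.7391247585343879
1264
20 3 [ 600.97716051 -216.15303609   22.2528834 ] -245.86953541616032 -157.40589577777362
30 6 [ 659.93109334 -206.3681389    37.5693353 ] -234.0873662165759 -145.7834255810832
40 47 [ 646.86479707 -184.75203752   46.11452076] -246.41235841321782 -134.20903043827016
50 55 [ 643.91491541 -195.72368791   54.42863088] -250.81196084789218 -136.41121222480695
60 54 [ 634.30446346 -189.98577708   65.25511114] -251.8460598740807 -136.1737712738276
70 53 [ 628.85561241 -199.80218124   74.89907647] -252.32466445647452 -138.1354335630788
80 53 [ 622.54302688 -196.10531821   84.61016427] -253.95016924978768 -139.850449271778
90 64 [ 614.45713408 -197.74390129   94.99432379] -254.5251389337337 -141.95615207446045
100 52 [ 609.32258859 -200.75318461  104.40407186] -255.9848349166008 -141.7463052571179
110 162 [ 596.2348385  -204.24463914  115.78309726] -260.23597823536187 -143.68202512881948
120 29 [ 596.55934581 -201.28291624  121.30425695] -259.4334763782431 -145.72691134355904
```

View pics/c1.png

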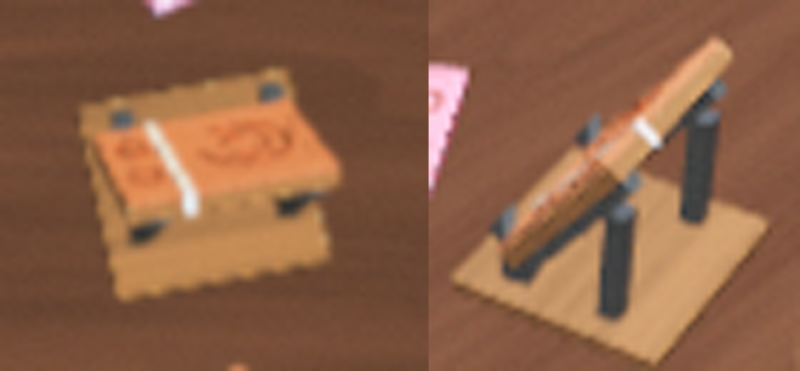

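The crop shows the copper plaque leaning on the two easel prongs. Its stripe runs about crop (150,125)-(190,210) on the left, i.e. towards world +y. This is the plaque meant. Now I'll fit the poses.

```bash
python3 - <<'E'
from h import *
A=np.load("top0.npz");im=A["im"];d=A["d"]
P=cloud("top",d);P[...,2]+=0.7;hsv=cv2.cvtColor(im,cv2.COLOR_BGR2HSV)
m=cv2.inRange(hsv,(3,110,120),(15,255,255));m[:195]=0;m[235:]=0;m[:,:320]=0;m[:,375:]=0
q=P[m>0];q=q[(q[:,2]>45)&(q[:,2]<108)]
for _ in range(4):
    c=q.mean(0);n=np.linalg.svd(q-c,full_matrices=False)[2][2];n*=np.sign(n[2]);e=(q-c)@n;print(len(q),e.std());q=q[abs(e)<max(2.2*e.std(),1)]
print("n",n,"tilt",np.degrees(np.arccos(n[2])),"yaw",np.degrees(np.arctan2(n[1],n[0])))
# easel base: wood points z 4..14
h2=P[...,2]; w=((h2>5)&(h2<14)).astype(np.uint8);w[:180]=0;w[250:]=0;w[:,:310]=0;w[:,385:]=0
k=np.where(w)[::-1];b=P[w>0];
r=cv2.minAreaRect(b[:,:2].astype(np.float32));print("easel base",r,cv2.boxPoints(r))
# jig: base points & console & ledge
J=P[150:270,190:275].reshape(-1,3)
b=J[(J[:,2]>6)&(J[:,2]<14)];r=cv2.minAreaRect(b[:,:2].astype(np.float32));print("jig base",r,cv2.boxPoints(r))
I=im[150:270,190:275].reshape(-1,3).astype(int)
l=J[(J[:,2]>16)&(J[:,2]<24)&(I.min(1)>130)];r=cv2.minAreaRect(l[:,:2].astype(np.float32));print("ledge",len(l),r)
E
```

```text
357 4.403165694687246
348 1.5107587830153304
340 1.2324425534963095
333 1.167804846089972
n [0.79625606 0.17117414 0.58023762] tilt 54.532742497111904 yaw 12.132441989057385
easel base ((629.8856811523438, -212.88453674316406), (243.82412719726562, 259.5953674316406), 0.9221203923225403) [[ 505.90054  -85.06564]
 [ 510.07828 -344.62738]
 [ 753.87085 -340.70343]
 [ 749.6931   -81.14169]]
jig base ((643.528076171875, 187.13943481445312), (423.9573974609375, 288.2951965332031), 2.491549491882324) [[425.48334  321.9356  ]
 [438.01617   33.912952]
 [861.5728    52.34326 ]
 [849.04     340.3659  ]]
ledge 382 ((672.0153198242188, 195.0099639892578), (81.03494262695312, 147.99798583984375), 10.065449714660645)
```

```bash
cat >> h.py <<'E'
def frame(yaw,lean):
    """tool pointing down, leaning 'lean' deg (fingers forward along yaw dir), tool x = -y of object"""
    y,a=np.radians(yaw),np.radians(lean)
    f=np.array([np.cos(y),np.sin(y),0]);z=np.sin(a)*f+np.array([0,0,-np.cos(a)])
    x=np.array([np.sin(y),-np.cos(y),0]); return np.c_[x,np.cross(z,x),z]
def delta(pos,Rt,P=None):
    R0,p0=P or wpose()
    print("d mm",np.round(R0.T@(np.array(pos)-p0),1),"rot",np.round(R.from_matrix(R0.T@Rt).as_rotvec(),4))
E
python3 - <<'E'
from h import *
delta([558,-210,170],frame(11,35))
E
```

```text
d mm [-489.   283.5   60.8] rot [ 0.4897 -0.46   -1.4635]
```

```bash
python3 -m handwheel '[[-0.1,0.06,0,0.05,-0.05,-0.16,1],[-0.15,0.09,0,0.1,-0.1,-0.32,1],[-0.2,0.12,0,0.16,-0.15,-0.48,1],[-0.25,0.15,0,0.22,-0.2,-0.64,1],[-0.3,0.18,0,0.27,-0.25,-0.8,1],[-0.35,0.21,0.01,0.32,-0.3,-0.96,1],[-0.4,0.24,0.03,0.38,-0.36,-1.12,1],[-0.45,0.26,0.045,0.43,-0.4,-1.28,1],[-0.489,0.2835,0.061,0.49,-0.46,-1.4635,1],[-0.489,0.2835,0.061,0.49,-0.46,-1.4635,1]]'
python3 - <<'E'
from h import *
delta([558,-210,170],frame(11,35))
P=wpose();im,d=get_image("wrist");np.savez("w1.npz",im=im,d=d,R=P[0],p=P[1]);cv2.imwrite("pics/w1.png",im)
print(read_state()["joints"])
E
```

```text
clock: 1.35
position: [558.8, -208.7, 168.1]
ee_rot: [0.737, -0.606, 0.19, -0.232]
contact_force: [0.2, -0.3, -0.8]
gripper_width: 85.3
grasp_force: 0.0
d mm [ 1.2 -0.3 -2.2] rot [0.0021 0.0017 0.0019]
[-0.25084433  0.23141644 -0.34151858 -0.54070796 -0.4978477   0.85822139]
```

View pics/w1.png

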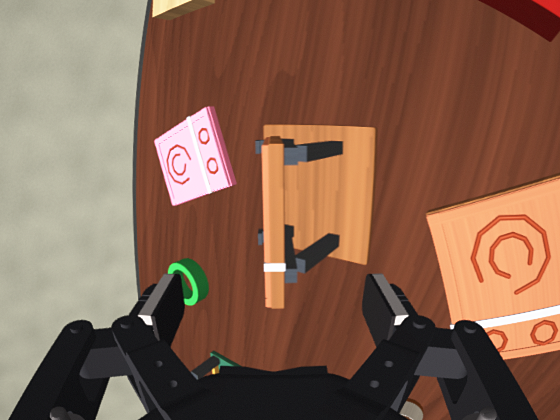

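The wrist view shows the plaque edge-on, its top edge running from (273,138) to (276,307) with the stripe at (274,267). It lies centred between the open fingers. Now I'll measure the top edge.

```bash
python3 - <<'E'
from h import *
A=np.load("w1.npz");im=A["im"];d=A["d"];P=(A["R"],A["p"]);W=wcloud(d,P)
T=(W-P[1])@P[0]   # tool coords
sub=np.zeros(d.shape,bool);sub[125:320,245:300]=1
q=W[sub&(d>0)];t=T[sub&(d>0)];
k=t[:,2]<t[:,2].min()+6 if False else np.ones(len(t),bool)
for z in range(30,200,10): print(z,((t[:,2]>z)&(t[:,2]<z+10)).sum(),end="; ")
mt=sub&(d>0)&(T[...,2]>np.percentile(t[:,2],1)-3)&(T[...,2]<75)
zz=T[mt][:,2];z0=np.median(zz);mt&=abs(T[...,2]-z0)<6
tt=T[mt];print("\ntop z",z0,mt.sum());r=cv2.minAreaRect(tt[:,:2].astype(np.float32));print(r,tt.min(0),tt.max(0))
hsv=cv2.cvtColor(im,cv2.COLOR_BGR2HSV);wh=mt&(hsv[...,1]<70);print("stripe tool",T[wh].mean(0),wh.sum())
a=np.polyfit(tt[:,0],tt[:,1],1);print("slope deg",np.degrees(np.arctan(a[0])),"z slope",np.degrees(np.arctan(np.polyfit(tt[:,0],tt[:,2],1)[0])))
c=P[1]+P[0]@np.array([r[0][0],r[0][1],z0]);print("centre world",c)
E
```

```text
30 0; 40 0; 50 0; 60 3487; 70 480; 80 108; 90 148; 100 87; 110 67; 120 46; 130 50; 140 44; 150 154; 160 101; 170 746; 180 969; 190 478; 
top z 63.066741386347516 3487
((1.7226066589355469, 0.17723464965820312), (14.68587875366211, 120.09072875976562), 89.2763900756836) [-58.29897491  -7.67649192  60.35578825] [61.82497539  7.89808203 67.53542706]
stripe tool [-19.85043775   1.92274247  62.56611741] 232
slope deg -0.8627790817525054 z slope 0.5123621562652142
centre world [ 594.33530734 -203.38747067  116.23302273]
```

```bash
python3 -m handwheel '[[0.0017,0.0002,0.03,0,0,-0.015,1],[0.0017,0.0002,0.06,0,0,-0.015,1],[0.0017,0.0002,0.08,0,0,-0.015,1],[0.0017,0.0002,0.096,0,0,-0.015,1],[0.0017,0.0002,0.096,0,0,-0.015,1]]'
python3 -m handwheel '[[0,0,0,0,0,0,-1],[0,0,0,0,0,0,-1],[0,0,0,0,0,0,-1],[0,0,0,0,0,0,-1],[0,0,0,0,0,0,-1],[0,0,0,0,0,0,-1],[0,0,0,0,0,0,-1],[0,0,0,0,0,0,-1]]'
```

```text
clock: 2.02
position: [612.2, -202.0, 90.7]
ee_rot: [0.741, -0.601, 0.193, -0.23]
contact_force: [0.9, -0.4, 0.6]
gripper_width: 85.6
grasp_force: 0.0
clock: 3.02
position: [611.5, -202.0, 91.6]
ee_rot: [0.741, -0.601, 0.193, -0.23]
contact_force: [-5.6, -1.3, 4.7]
gripper_width: 13.3
grasp_force: 59.0
```

```bash
python3 -m handwheel '[[0,0,-0.005,0,0,0,-1],[0,0,-0.015,0,0,0,-1],[0,0,-0.03,0,0,0,-1],[0,0,-0.05,0,0,0,-1],[0,0,-0.075,0,0,0,-1],[0,0,-0.1,0,0,0,-1],[0,0,-0.125,0,0,0,-1],[0,0,-0.14,0,0,0,-1],[0,0,-0.15,0,0,0,-1],[0,0,-0.15,0,0,0,-1]]'
python3 - <<'E'
from h import *
delta([560,60,240],frame(9.5,0))
E
```

```text
clock: 4.28
position: [527.5, -218.2, 215.0]
ee_rot: [0.741, -0.601, 0.194, -0.23]
contact_force: [-1.0, 0.5, -4.5]
gripper_width: 13.3
grasp_force: 58.8
d mm [-265.5  -88.2   27.8] rot [-0.612   0.0011  0.0406]
```

```bash
python3 -m handwheel '[[-0.03,-0.01,0,-0.06,0,0,-1],[-0.09,-0.03,0,-0.15,0,0,-1],[-0.14,-0.05,0.01,-0.25,0,0.01,-1],[-0.19,-0.06,0.02,-0.34,0,0.02,-1],[-0.23,-0.075,0.025,-0.44,0,0.03,-1],[-0.255,-0.085,0.028,-0.54,0,0.04,-1],[-0.2655,-0.088,0.028,-0.612,0.001,0.04,-1],[-0.2655,-0.088,0.028,-0.612,0.001,0.04,-1]]'
python3 - <<'E'
from h import *
delta([560,270,270],frame(9.5,0))
E
```

```text
clock: 5.28
position: [561.5, 61.8, 237.5]
ee_rot: [0.764, -0.645, -0.001, 0.0]
contact_force: [-0.4, 0.1, -4.2]
gripper_width: 13.1
grasp_force: 59.4
d mm [-205.6  -33.2  -32.4] rot [0.0012 0.001  0.002 ]
```

```bash
python3 -m handwheel '[[-0.03,-0.005,-0.005,0,0,0,-1],[-0.08,-0.013,-0.015,0,0,0,-1],[-0.13,-0.02,-0.025,0,0,0,-1],[-0.18,-0.03,-0.03,0,0,0,-1],[-0.2,-0.033,-0.032,0,0,0,-1],[-0.206,-0.033,-0.032,0,0,0,-1],[-0.206,-0.033,-0.032,0,0,0,-1],[-0.206,-0.033,-0.032,0,0,0,-1]]'
python3 - <<'E'
from h import *
P=wpose();im,d=get_image("wrist");np.savez("w2.npz",im=im,d=d,R=P[0],p=P[1]);cv2.imwrite("pics/w2.png",im)
E
```

```text
clock: 6.28
position: [558.5, 267.2, 271.1]
ee_rot: [0.763, -0.646, -0.0, 0.0]
contact_force: [0.7, -0.2, -4.3]
gripper_width: 13.0
grasp_force: 59.3
```

View pics/w2.png

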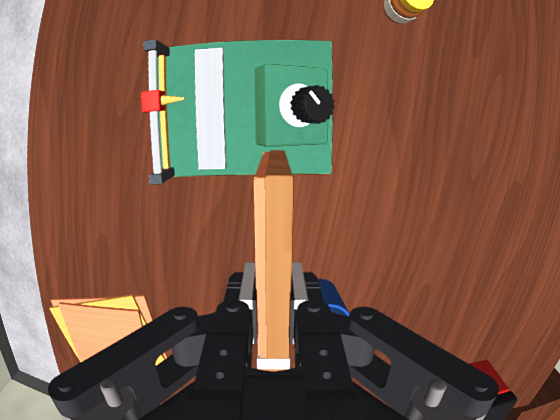

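The wrist view shows the jig at (165-332, 40-178), ledge at (195-225, 47-170) and pointer tip at (184,99). The knob is at (312,104), and the held plaque's top edge runs up from (273,364).

```bash
python3 - <<'E'
from h import *
A=np.load("w2.npz");im=A["im"];d=A["d"];P=(A["R"],A["p"]);W=wcloud(d,P);T=(W-P[1])@P[0]
hsv=cv2.cvtColor(im,cv2.COLOR_BGR2HSV)
def rect(m,nm):
    m=cv2.morphologyEx(m.astype(np.uint8),cv2.MORPH_OPEN,np.ones((3,3)));q=W[m>0];r=cv2.minAreaRect(q[:,:2].astype(np.float32));print(nm,len(q),np.round(r[0],1),np.round(r[1],1),round(r[2],2),"z",np.median(q[:,2]));return q
m=np.zeros(d.shape,bool);m[40:180,188:232]=1
q=rect(m&(hsv[...,1]<60)&(abs(W[...,2]-20)<6),"ledge")
m=np.zeros(d.shape,bool);m[35:185,160:340]=1
g=m&cv2.inRange(hsv,(65,80,40),(95,255,255)).astype(bool)&(abs(W[...,2]-10)<5)
rect(g,"base")
m=np.zeros(d.shape,bool);m[80:125,285:340]=1
k=m&(hsv[...,2]<70);q=W[k&(W[...,2]>50)];print("knob",q.mean(0),q[:,2].max())
m=np.zeros(d.shape,bool);m[90:110,163:190]=1
y=m&cv2.inRange(hsv,(18,100,100),(35,255,255)).astype(bool)&(W[...,2]>40);q=W[y];v,u=np.where(y);i=np.argsort(u)[-5:];print("tip",q[i].mean(0))
m=np.zeros(d.shape,bool);m[85:115,140:162]=1
y=m&cv2.inRange(hsv,(0,150,100),(5,255,255)).astype(bool);print("carriage",W[y].mean(0))
# plaque in tool coords
m=np.zeros(d.shape,bool);m[140:380,245:300]=1
m&=(d>0)&(abs(T[...,1])<30)&(T[...,2]<90)&(T[...,2]>-60)
t=T[m]
for x in range(-60,70,15):
    s=t[(t[:,0]>x)&(t[:,0]<x+15)]
    if len(s): print(x,len(s),np.round(np.percentile(s,[2,50,98],axis=0)[:,1:],1).tolist())
e=t[t[:,0]>np.percentile(t[:,0],99.5)-1.5]; 
for z in range(-40,80,12):
    s=t[(t[:,2]>z)&(t[:,2]<z+12)&(t[:,0]>45)]
    if len(s): print("z",z,len(s),"x",s[:,0].max().round(1),"y",s[:,1].min().round(1),s[:,1].max().round(1))
E
```

```text
ledge 3332 [650.4 190.5] [ 35.  149.5] 9.95 z 19.639244961052
base 11389 [605.2 182.4] [207.  169.4] 10.2 z 9.618355373425345
knob [536.21062398 171.12172057  86.92582461] 413.26157162285244
tip [677.29010012 183.26952048  50.29059136]
carriage [711.50875517 189.50031053  60.31840345]
-45 41 [[-6.3, -31.8], [-1.1, -30.9], [3.6, -29.5]]
-30 818 [[-8.0, -32.1], [-1.5, -30.8], [5.8, -28.3]]
-15 1253 [[-10.2, -51.6], [-1.1, -30.9], [7.8, -28.3]]
0 2496 [[-12.7, -55.3], [-1.9, -30.7], [9.6, -6.6]]
15 1270 [[-7.9, -31.4], [-1.1, -30.2], [5.7, -27.6]]
30 1448 [[-7.8, -31.4], [-1.1, -30.0], [5.7, -27.5]]
45 2119 [[-7.8, -31.2], [-0.8, -29.2], [5.6, 56.8]]
z -40 1370 x 58.7 y -8.0 6.0
z -28 216 x 58.5 y -8.2 5.7
z -16 142 x 58.4 y -8.0 6.1
z -4 102 x 58.3 y -8.0 5.9
z 8 72 x 57.9 y -8.1 5.9
z 20 63 x 57.5 y -8.0 6.3
z 32 61 x 57.3 y -7.8 5.6
z 44 46 x 57.1 y -7.8 5.3
z 56 34 x 57.0 y -7.6 5.5
z 68 13 x 56.9 y -3.8 4.7
```

```bash
python3 - <<'E'
from h import *
Rt=frame(10,0)@R.from_rotvec([0,.016,0]).as_matrix()
off=Rt@np.array([-3,-1,69.])
for c in (180,50,8): 
    t=np.array([650.4,190.5,20+c])-off; print(t); delta(t,Rt)
E
```

```text
[649.74437069 188.45948809 269.03916614]
d mm [ 92.8 -76.9   2.1] rot [ 0.0009  0.0161 -0.0094]
[649.74437069 188.45948809 139.03916614]
d mm [ 92.8 -77.  132.1] rot [ 0.0009  0.0161 -0.0094]
[649.74437069 188.45948809  97.03916614]
d mm [ 92.8 -77.1 174.1] rot [ 0.0009  0.0161 -0.0094]
```

```bash
python3 -m handwheel '[[0.03,-0.025,0,0,0.008,-0.005,-1],[0.07,-0.057,0,0,0.016,-0.009,-1],[0.093,-0.077,0.002,0,0.016,-0.009,-1],[0.093,-0.077,0.03,0,0.016,-0.009,-1],[0.093,-0.077,0.07,0,0.016,-0.009,-1],[0.093,-0.077,0.11,0,0.016,-0.009,-1],[0.093,-0.077,0.14,0,0.016,-0.009,-1],[0.093,-0.077,0.155,0,0.016,-0.009,-1],[0.093,-0.077,0.16,0,0.016,-0.009,-1],[0.093,-0.077,0.16,0,0.016,-0.009,-1]]'
python3 - <<'E'
from h import *
Rt=frame(10,0)@R.from_rotvec([0,.016,0]).as_matrix()
delta([649.74,188.46,97],Rt)
im,d=get_image("side");P=cloud("side",d);hsv=cv2.cvtColor(im,cv2.COLOR_BGR2HSV)
cv2.imwrite("pics/s2.png",cv2.resize(im[170:310,150:330],(720,560),interpolation=2))
E
```

```text
clock: 7.58
position: [650.5, 189.8, 112.2]
ee_rot: [0.766, -0.642, 0.006, 0.005]
contact_force: [-0.2, 0.1, -3.1]
gripper_width: 13.1
grasp_force: 59.5
d mm [ 1.   1.  15.2] rot [-0.0011  0.0005  0.0011]
```

View pics/s2.png

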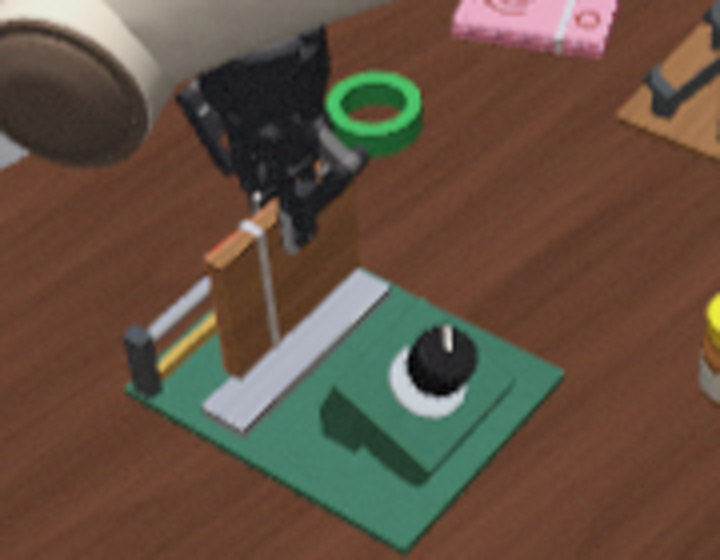

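The side crop shows the plaque hanging upright just above the ledge, wooden back to the robot, stripe on the +y side at about (268,290). Lowering gently.

```bash
python3 -m handwheel '[[0.001,0.001,0.006,0,0,0,-1],[0.001,0.001,0.012,0,0,0,-1],[0.001,0.001,0.016,0,0,0,-1],[0.001,0.001,0.018,0,0,0,-1],[0.001,0.001,0.019,0,0,0,-1],[0.001,0.001,0.019,0,0,0,-1]]'
python3 -m handwheel '[[0,0,0.001,0,0,0,-1],[0,0,0.001,0,0,0,-1]]'
python3 -m handwheel '[[0,0,0.001,0,0,0,-1],[0,0,0.001,0,0,0,-1]]'
```

```text
clock: 8.38
position: [649.1, 188.3, 92.1]
ee_rot: [0.766, -0.642, 0.006, 0.005]
contact_force: [1.1, -0.4, -3.3]
gripper_width: 13.0
grasp_force: 59.6
clock: 8.62
position: [649.0, 188.2, 91.1]
ee_rot: [0.766, -0.642, 0.006, 0.005]
contact_force: [-0.1, -0.9, -3.4]
gripper_width: 13.0
grasp_force: 59.6
clock: 8.88
position: [648.9, 188.2, 90.0]
ee_rot: [0.766, -0.642, 0.006, 0.005]
contact_force: [-0.1, -0.1, -3.7]
gripper_width: 13.2
grasp_force: 59.6
```

```bash
for i in 1 2; do python3 -m handwheel '[[0,0,0.0007,0,0,0,-1],[0,0,0.0007,0,0,0,-1]]' | grep -E 'pos|contact'; done
```

```text
position: [649.0, 188.2, 89.4]
contact_force: [-0.4, -0.4, -3.7]
position: [649.1, 188.2, 89.0]
contact_force: [-0.4, -0.6, -1.9]
```

```bash
for i in 1 2; do python3 -m handwheel '[[0,0,0.0005,0,0,0,-1],[0,0,0.0005,0,0,0,-1]]' | grep -E 'pos|contact'; done
python3 - <<'E'
from h import *
for n in("wrist","side"):
    P=wpose();im,d=get_image(n)
    if n=="side": cv2.imwrite("pics/s3.png",cv2.resize(im[170:310,150:330],(720,560),interpolation=2))
    else:
        T=(wcloud(d,P)-P[1])@P[0];m=np.zeros(d.shape,bool);m[140:380,235:310]=1
        m&=(d>0)&(abs(T[...,1])<20);t=T[m]
        for z in range(-40,80,12):
            s=t[(t[:,2]>z)&(t[:,2]<z+12)&(t[:,0]>45)&(t[:,0]<70)]
            if len(s)>5: print("z",z,len(s),"x",s[:,0].max().round(1),"y",s[:,1].min().round(1),s[:,1].max().round(1))
E
```

```text
position: [649.2, 188.1, 88.9]
contact_force: [-1.2, -1.6, -0.1]
position: [649.2, 188.1, 88.8]
contact_force: [-1.4, -2.2, 5.3]
z -40 1356 x 58.6 y -8.1 5.9
z -28 231 x 58.5 y -8.2 6.0
z -16 137 x 58.3 y -8.1 6.0
z -4 95 x 58.1 y -8.1 5.9
z 8 64 x 57.9 y -7.9 5.9
z 20 75 x 57.3 y -7.9 6.0
z 32 54 x 57.1 y -7.8 6.4
z 44 47 x 57.0 y -7.8 5.4
z 56 38 x 56.9 y -7.4 5.7
z 68 1074 x 63.4 y -19.7 20.0
```

```bash
python3 -m handwheel '[[0,0,0,0,0,0,-0.6],[0,0,0,0,0,0,-0.4],[0,0,0,0,0,0,0],[0,0,0,0,0,0,0.5],[0,0,0,0,0,0,1],[0,0,0,0,0,0,1],[0,0,0,0,0,0,1],[0,0,0,0,0,0,1]]'
python3 -m handwheel '[[0,0,-0.01,0,0,0,1],[0,0,-0.03,0,0,0,1],[0,0,-0.06,0,0,0,1],[0,0,-0.1,0,0,0,1],[0,0,-0.13,0,0,0,1],[0,0,-0.13,0,0,0,1]]'
python3 - <<'E'
from h import *
P=wpose();im,d=get_image("wrist");np.savez("w3.npz",im=im,d=d,R=P[0],p=P[1]);cv2.imwrite("pics/w3.png",im)
E
```

```text
clock: 10.98
position: [649.0, 188.2, 87.7]
ee_rot: [0.766, -0.642, 0.006, 0.005]
contact_force: [0.2, -0.2, -0.4]
gripper_width: 85.4
grasp_force: 0.0
clock: 11.72
position: [650.3, 190.9, 222.2]
ee_rot: [0.766, -0.642, 0.008, 0.002]
contact_force: [-0.1, -0.4, 0.3]
gripper_width: 85.6
grasp_force: 0.0
```

View pics/w3.png

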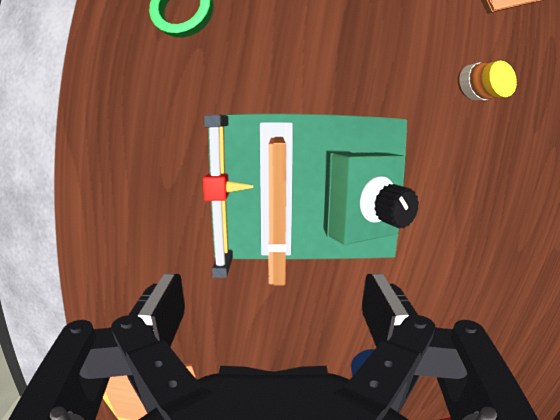

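The plaque stands on the ledge with its top edge at (277,137-284) and stripe at (277,248). The pointer tip is at (252,187) and the knob at (398,205). Next I'll measure the plaque, stripe, tip and knob.

```bash
cat > meas.py <<'E'
from h import *
Y=np.radians(10.0);O=np.array([650.6,190.5,0]);J=np.array([[np.cos(Y),-np.sin(Y),0],[np.sin(Y),np.cos(Y),0],[0,0,1]])
def meas(f):
    A=np.load(f);im=A["im"];d=A["d"];P=(A["R"],A["p"]);W=wcloud(d,P);Q=(W-O)@J
    hsv=cv2.cvtColor(im,cv2.COLOR_BGR2HSV);ok=d>0
    x,y,z=np.moveaxis(Q,-1,0)
    l=ok&(abs(z-20)<4)&(abs(x)<25)&(abs(y)<90)&(hsv[...,1]<60)
    if l.sum()>500:
        r=cv2.minAreaRect(Q[l][:,:2].astype(np.float32));print("ledge jig",np.round(r,2).tolist() if 0 else r)
    t=ok&(abs(z-119)<6)&(abs(x)<25)&(abs(y)<85)
    q=Q[t];r=cv2.minAreaRect(q[:,:2].astype(np.float32));print("top",r,"z",np.median(q[:,2]))
    s=t&(hsv[...,1]<70);yy=Q[s][:,1];print("stripe",s.sum(),Q[s].mean(0),"y range",np.percentile(yy,[2,98]))
    c=ok&(z>42)&(z<62)&(x>18)&(x<46)&cv2.inRange(hsv,(18,80,80),(38,255,255)).astype(bool)&(abs(y)<68)
    q=Q[c];q=q[q[:,2]>43];n=q[:,0]<q[:,0].min()+8;print("cone",len(q),"xmin",q[:,0].min(),"tip y",q[n][:,1].mean(),"cone y",q[:,1].mean())
    c=ok&(x>48)&(x<75)&(z>58)&cv2.inRange(hsv,(0,150,80),(6,255,255)).astype(bool);q=Q[c];print("carriage y",len(q),(q[:,1].min()+q[:,1].max())/2,q[:,0].min(),q[:,0].max())
    k=ok&(x>-150)&(x<-100)&(abs(y)<30)&(z>60)&(z<110)&(hsv[...,2]<80);q=Q[k];ax=np.array([-.423,0,.906]);g=np.array([-118,0,77])
    h=(q-g)@ax;q2=q[h>9];print("knob end",len(q2),q2.mean(0),"expected",g+12*ax,"y",q[:,1].min(),q[:,1].max())
E
python3 -c "
from meas import *
meas('w3.npz')"
```

```text
ledge jig ((-0.2801532745361328, 0.37577056884765625), (34.179325103759766, 149.4031982421875), 0.5440883636474609)
top ((-1.0919108390808105, 0.15211868286132812), (14.585164070129395, 120.4102783203125), 0.2437744438648224) z 119.2147493619387
stripe 297 [  1.27885624   1.39911559 118.5173009 ] y range [-56.49289023  28.56584429]
cone 147 xmin 22.85213794477727 tip y -12.02335307713853 cone y -12.271192985158036
carriage y 529 -12.25478660710434 48.43848326074102 71.06997909308302
knob end 721 [-120.66096043   -0.47144983   88.0778854 ] expected [-123.076    0.      87.872] y -20.285510758056876 18.39850786059741
```

```bash
python3 - <<'E'
from meas import *
print(read_state()["joints"].round(3))
Rk=frame(10,25)@R.from_rotvec([0,0,1.2]).as_matrix()
g=O+J@np.array([-118,0.2,77]);z=frame(10,25)[:,2];print(g,z)
delta(g+(19-75)*z,Rk); delta(g+19*z,Rk)
E
```

```text
[ 0.53   0.48   0.125  0.015 -1.218 -0.36 ]
[534.35795551 170.20647659  77.        ] [ 0.41619774  0.07338689 -0.90630779]
d mm [ -1.4 140.5  91.5] rot [ 0.372  -0.2725  1.1843]
d mm [ -2.3 108.9 159.6] rot [ 0.372  -0.2725  1.1843]
```

```bash
python3 -m handwheel '[[0,0.03,-0.005,0.04,-0.03,0.13,1],[0,0.07,-0.005,0.09,-0.065,0.28,1],[0,0.11,0,0.14,-0.1,0.44,1],[0,0.135,0.01,0.19,-0.14,0.6,1],[-0.001,0.14,0.03,0.24,-0.175,0.76,1],[-0.001,0.1405,0.05,0.29,-0.21,0.92,1],[-0.001,0.1405,0.07,0.34,-0.25,1.08,1],[-0.0014,0.1405,0.0915,0.372,-0.2725,1.1843,1],[-0.0014,0.1405,0.0915,0.372,-0.2725,1.1843,1],[-0.0014,0.1405,0.0915,0.372,-0.2725,1.1843,1]]'
python3 - <<'E'
from meas import *
print(read_state()["joints"].round(3))
Rk=frame(10,25)@R.from_rotvec([0,0,1.2]).as_matrix()
g=O+J@np.array([-118,0.2,77]);z=frame(10,25)[:,2]
delta(g+19*z,Rk)
P=wpose();im,d=get_image("wrist");np.savez("w4.npz",im=im,d=d,R=P[0],p=P[1]);cv2.imwrite("pics/w4.png",im)
W=wcloud(d,P);Q=(W-O)@J;x,y,z=np.moveaxis(Q,-1,0);hsv=cv2.cvtColor(im,cv2.COLOR_BGR2HSV)
ax=np.array([-.4226,0,.9063]);h=(Q-[-118,0,77])@ax
k=(d>0)&(abs(h-12)<3)&(np.hypot(x+123,y)<24);q=Q[k];e=np.array([.9063,0,.4226])
u=np.c_[(q-[-118,0,77])@e,q[:,1]].astype(np.float32);print("knob end offset (e,y)",len(q),cv2.minEnclosingCircle(u),np.median(h[k]))
E
```

```text
clock: 13.02
position: [509.4, 166.3, 132.6]
ee_rot: [-0.263, 0.942, -0.023, 0.206]
contact_force: [-0.6, 10.4, -0.2]
gripper_width: 85.3
grasp_force: 0.0
[ 0.522  0.167 -0.943  1.137 -0.159 -2.653]
d mm [-0.7 -0.3 80. ] rot [ 0.0009 -0.0188 -0.0006]
knob end offset (e,y) 2554 ((-0.30906274914741516, 0.2914441227912903), 19.96833038330078) 11.736873918265717
```

View pics/w4.png

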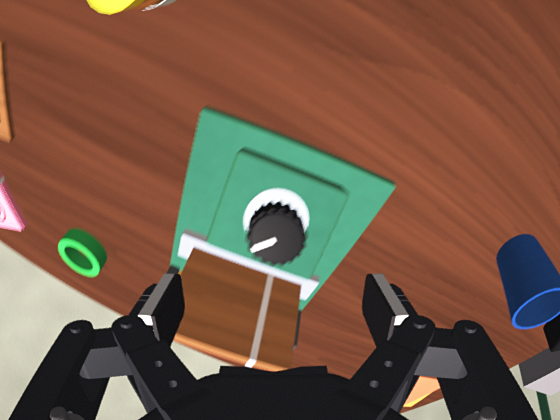

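Joint 5 is at its limit here because the tool is nearly in line with the forearm, which also explains the odd force. I'll fit a small kinematic model from the recorded poses to choose a better wrist pose.

```bash
cat > kin.py <<'E'
from meas import *
from scipy.optimize import least_squares
S={'j':[[-1.06339556,.385523,.0066,-.00045,-1.19398,-.2586],[-.25084433,.23141644,-.34151858,-.54070796,-.4978477,.85822139],[.53,.48,.125,.015,-1.218,-.36],[.522,.167,-.943,1.137,-.159,-2.653]],
'p':[[153.764,-605.189,230.24],[558.8,-208.7,168.1],[650.3,190.9,222.2],[509.4,166.3,132.6]],
'q':[[-.124,.99228,.00105,-.0002],[.737,-.606,.19,-.232],[.766,-.642,.008,.002],[-.263,.942,-.023,.206]]}
def fk(j,k):
    r0,d1,h,a,b,c,d4,L,s4,s6,o6=k
    E=lambda ax,t:R.from_euler(ax,t)
    A=E('z',j[0]);p=A.apply([r0,d1,h]);A=A*E('y',j[1]);p=p+A.apply([0,0,a]);A=A*E('y',-j[2])*E('x',s4*j[3]);p=p+A.apply([b,d4,c])
    A=A*E('y',-j[4]);p=p+A.apply([L,0,0]);A=A*E('x',s6*j[5]+o6)
    return p,(A.as_matrix()@np.array([[0,0,1],[0,1,0],[-1,0,0.]]))
def fit():
    best=None
    for s4 in(1,-1):
     for s6 in(1,-1):
      for o in(0,np.pi/2,np.pi,-np.pi/2):
        def f(x):
            k=[*x[:8],s4,s6,x[8]];e=[]
            for j,p,q in zip(S['j'],S['p'],S['q']):
                P,M=fk(j,k);e+=list(P-p)+list(300*(R.from_matrix(M).inv()*R.from_quat(q)).as_rotvec())
            return np.r_[e,.005*(x[:8]-[0,0,300,400,400,0,0,300])]
        r=least_squares(f,[0,-100,350,400,400,0,0,250,o],x_scale=[100]*8+[1])
        if best is None or r.cost<best[0]: best=(r.cost,[*r.x[:8],s4,s6,r.x[8]],f(r.x)[:24].reshape(-1,6))
    return best
def ik(p,M,k,j0):
    lo=np.array([-3.14,-1.21,-1.07,-3.16,-2.99,-3.1]);hi=np.array([3.14,2.06,1.41,2.05,-.16,3.1])
    def f(j):
        P,m=fk(j,k);return np.r_[P-p,300*R.from_matrix(m.T@M).as_rotvec()]
    r=least_squares(f,np.clip(j0,lo+.02,hi-.02),bounds=(lo,hi));return r.x,r.cost
if __name__=="__main__":
    b=fit();np.save("k.npy",np.array(b[1],float));print(b[0],np.round(b[1],2));print(b[2].round(1))
    s=read_state();print(s["joints"].round(4),s["contact_force"])
E
python3 kin.py
```

```text
3.780402497946117 [  -1.86    1.55  166.09  562.29  425.91   -0.96 -161.43  297.15   -1.
   -1.      4.71]
[[ 0.2 -0.6  1.2  0.   0.   0.1]
 [-0.1  0.2  0.1  0.1 -0.5  0.1]
 [-0.5 -0.3 -1.2  1.3  0.3 -0. ]
 [ 0.1  0.  -0.2 -0.1 -0.  -0.3]]
[ 0.5216  0.1671 -0.9476  1.1421 -0.1612 -2.6569] [-2.34178527 -1.03865527 -2.23627559]
```

```bash
python3 - <<'E'
from kin import *
k=np.load("k.npy");g=O+J@np.array([-118,0.2,77]);F=frame(10,25);z=F[:,2]
rng=np.random.default_rng(0)
lo=np.array([-1,-.5,-1.07,-3.1,-2,-3.1]);hi=np.array([1.5,1.5,1.4,2,-.17,3.1])
for off in(0,-75):
  for phi in np.arange(-3.0,3.1,.6):
    M=F@R.from_rotvec([0,0,phi]).as_matrix();sol=[]
    for _ in range(12):
        x,c=ik(g+(19+off)*z,M,k,rng.uniform(lo,hi))
        if c<1 and not any(np.allclose(x,s,atol=.05) for s in sol): sol.append(x)
    print(off,round(phi,1),[s.round(2).tolist() for s in sol])
E
```

```text
0 -3.0 []
0 -2.4 []
0 -1.8 []
0 -1.2 []
0 -0.6 []
0 0.0 []
0 0.6 []
0 1.2 []
0 1.8 []
0 2.4 []
0 3.0 []
-75 -3.0 []
-75 -2.4 []
-75 -1.8 []
-75 -1.2 []
-75 -0.6 []
-75 0.0 []
-75 0.6 []
-75 1.2 []
-75 1.8 []
-75 2.4 []
-75 3.0 []
```

```bash
python3 - <<'E'
from kin import *
k=np.load("k.npy");g=O+J@np.array([-118,0.2,77]);F=frame(10,25)
rng=np.random.default_rng(0);j0=[.52,.3,-.8,.3,-.4,-1.5];j1=[.5,.3,-.8,0,-.4,-.3];j2=[.3,.3,-.8,-1,-.4,1]
for off in(0,-60):
  print("off",off)
  for tx in (-20,-15,-10,-5,5,10):
   row=[]
   for ty in(-20,-10,0,10,20):
    ph=[]
    for phi in(1.2,0,-1.2):
     M=F@R.from_rotvec(np.radians([tx,ty,0])).as_matrix()@R.from_rotvec([0,0,phi]).as_matrix()
     p=g-M[:,2]*(-off) + 19*M[:,2]
     b=min((ik(p,M,k,j) for j in(j0,j1,j2)),key=lambda r:r[1])
     ph.append("%.2f/%.0f"%(b[0][4],min(b[1],99)))
    row.append(" ".join(ph))
   print(tx,row)
E
```

```text
off 0
-20 ['-0.76/0 -0.76/0 -0.76/0', '-0.66/0 -0.66/0 -0.66/0', '-0.61/0 -0.61/0 -0.61/0', '-0.64/0 -0.64/0 -0.64/0', '-0.73/0 -0.73/0 -0.73/0']
-15 ['-0.66/0 -0.66/0 -0.66/0', '-0.53/0 -0.53/0 -0.53/0', '-0.47/0 -0.47/0 -0.47/0', '-0.50/0 -0.50/0 -0.50/0', '-0.63/0 -0.63/0 -0.63/0']
-10 ['-0.56/0 -0.56/0 -0.56/0', '-0.39/0 -0.39/0 -0.39/0', '-0.29/0 -0.29/0 -0.29/0', '-0.36/0 -0.36/0 -0.36/0', '-0.54/0 -0.54/0 -0.54/0']
-5 ['-0.46/0 -0.46/0 -0.46/0', '-0.24/0 -0.24/0 -0.24/0', '-0.16/77 -0.16/77 -0.16/77', '-0.26/0 -0.26/0 -0.26/0', '-0.48/0 -0.48/0 -0.48/0']
5 ['-0.32/0 -0.32/0 -0.32/0', '-0.16/99 -0.16/99 -0.16/99', '-0.16/99 -0.16/99 -0.16/99', '-0.16/99 -0.31/99 -0.31/99', '-0.50/99 -0.50/0 -0.50/0']
10 ['-0.31/0 -0.31/0 -0.31/0', '-0.16/99 -0.16/99 -0.16/99', '-0.16/99 -0.16/99 -0.16/99', '-0.23/99 -0.16/99 -0.37/99', '-0.52/99 -0.57/75 -0.57/75']
off -60
-20 ['-0.87/0 -0.87/0 -0.87/0', '-0.78/0 -0.78/0 -0.78/0', '-0.75/0 -0.75/0 -0.75/0', '-0.79/0 -0.79/0 -0.79/0', '-0.88/0 -0.88/0 -0.88/0']
-15 ['-0.76/0 -0.76/0 -0.76/0', '-0.65/0 -0.65/0 -0.65/0', '-0.61/0 -0.61/0 -0.61/0', '-0.66/0 -0.66/0 -0.66/0', '-0.78/0 -0.78/0 -0.78/0']
-10 ['-0.65/0 -0.65/0 -0.65/0', '-0.51/0 -0.51/0 -0.51/0', '-0.46/0 -0.46/0 -0.46/0', '-0.53/0 -0.53/0 -0.53/0', '-0.68/0 -0.68/0 -0.68/0']
-5 ['-0.55/0 -0.55/0 -0.55/0', '-0.36/0 -0.36/0 -0.36/0', '-0.27/0 -0.27/0 -0.27/0', '-0.41/0 -0.41/0 -0.41/0', '-0.60/0 -0.60/0 -0.60/0']
5 ['-0.37/0 -0.37/0 -0.37/0', '-0.16/99 -0.16/99 -0.16/99', '-0.16/99 -0.16/99 -0.16/99', '-0.32/99 -0.28/1 -0.28/1', '-0.54/77 -0.53/0 -0.53/0']
10 ['-0.33/0 -0.33/0 -0.33/0', '-0.16/99 -0.16/99 -0.16/99', '-0.16/99 -0.16/99 -0.16/99', '-0.16/99 -0.35/99 -0.35/99', '-0.56/99 -0.56/0 -0.56/0']
```

```bash
cat > knob.py <<'E'
from kin import *
k=np.load("k.npy");F15=frame(10,15);ax=-frame(10,25)[:,2];g=O+J@np.array([-118,0.2,77])+2*ax
def M(th,phi): return R.from_rotvec(th*ax).as_matrix()@F15@R.from_rotvec([0,0,phi]).as_matrix()
def pose(th,phi,off=0): m=M(th,phi);return g+(19)*m[:,2]+off*ax,m
E
python3 - <<'E'
from knob import *
for phi in(np.pi/2,-np.pi/2):
  j=[.52,.3,-.8,.3,-.4,-1.5*np.sign(phi)]
  for th,off in((0,0),(-.65,0),(-.65,65),(.65,0),(.65,65)):
    x,c=ik(*pose(th,phi,off),k,j);print(round(phi,2),th,off,x.round(2),round(c,2))
    if th==0:j=x
for th,off in((-.65,65),): delta(*pose(th,np.pi/2,off));delta(*pose(th,-np.pi/2,off))
E
```

```text
1.57 0 0 [ 0.63  0.38 -0.69  0.41 -0.29 -2.41] 0.0
1.57 -0.65 0 [ 0.61  0.37 -0.62  0.1  -0.27 -2.73] 0.0
1.57 -0.65 65 [ 0.64  0.23 -0.62  0.09 -0.41 -2.74] 0.0
1.57 0.65 0 [ 0.56  0.36 -0.84  1.03 -0.24 -2.32] 0.0
1.57 0.65 65 [ 0.7   0.24 -0.76  0.6  -0.43 -2.  ] 0.0
-1.57 0 0 [ 0.63  0.38 -0.69  0.41 -0.29  0.73] 0.0
-1.57 -0.65 0 [ 0.61  0.37 -0.62  0.1  -0.27  0.41] 0.0
-1.57 -0.65 65 [ 0.64  0.23 -0.62  0.09 -0.41  0.4 ] 0.0
-1.57 0.65 0 [ 0.56  0.36 -0.84  1.03 -0.24  0.82] 0.0
-1.57 0.65 65 [ 0.7   0.24 -0.76  0.6  -0.43  1.14] 0.0
d mm [-1.2  2.5 11.8] rot [-0.1024  0.1372  1.0171]
d mm [-1.2  2.5 11.8] rot [-0.1596 -0.1192 -2.1165]
```

```bash
python3 - <<'E'
from knob import *
for f in(0,.33,.66,1):
    phi=1.2+(np.pi/2-1.2)*f;th=-.65*f
    p,m=pose(th,phi,68); delta(p,m); x,c=ik(p,m,k,[.64,.23,-.62,.5,-.4,-2.6]);print(x.round(2),c.round(1))
E
```

```text
d mm [0.2 0.9 8.8] rot [-0.0642  0.1382 -0.0003]
[ 0.68  0.24 -0.65  0.28 -0.47 -1.94] 0.0
d mm [-0.1  1.5  8.8] rot [-0.0761  0.1362  0.3355]
[ 0.67  0.24 -0.63  0.21 -0.46 -2.19] 0.0
d mm [-0.6  2.1  8.8] rot [-0.0886  0.1359  0.6712]
[ 0.65  0.23 -0.62  0.14 -0.44 -2.46] 0.0
d mm [-1.1  2.5  8.8] rot [-0.1024  0.1372  1.0171]
[ 0.64  0.23 -0.62  0.09 -0.42 -2.74] 0.0
```

```bash
python3 -m handwheel '[[0,0,-0.005,-0.032,0.07,0,1],[0,0.001,0,-0.064,0.138,0,1],[0,0.001,0.005,-0.064,0.138,0,1],[0,0.0013,0.009,-0.07,0.137,0.17,1],[0,0.0015,0.009,-0.076,0.136,0.335,1],[0,0.002,0.009,-0.082,0.136,0.5,1],[-0.0006,0.002,0.009,-0.089,0.136,0.67,1],[-0.001,0.0025,0.009,-0.096,0.137,0.84,1],[-0.001,0.0025,0.009,-0.102,0.137,1.017,1],[-0.001,0.0025,0.009,-0.102,0.137,1.017,1]]'
python3 - <<'E'
from knob import *
print(read_state()["joints"].round(3),read_state()["contact_force"])
delta(*pose(-.65,np.pi/2,0))
E
```

```text
clock: 14.32
position: [513.6, 170.2, 125.6]
ee_rot: [0.219, 0.962, 0.11, 0.117]
contact_force: [0.6, -0.1, 0.4]
gripper_width: 85.6
grasp_force: 0.0
[ 0.639  0.226 -0.608  0.085 -0.418 -2.73 ] [ 0.57404183 -0.0689116   0.40538684]
d mm [-9.2 -4.6 68.8] rot [0.0081 0.0024 0.0036]
```

```bash
python3 -m handwheel '[[-0.004,-0.002,0.03,0.008,0.002,0.004,1],[-0.007,-0.004,0.05,0.008,0.002,0.004,1],[-0.009,-0.0045,0.065,0.008,0.002,0.004,1],[-0.0092,-0.0046,0.069,0.008,0.002,0.004,1],[-0.0092,-0.0046,0.069,0.008,0.002,0.004,1]]'
python3 -m handwheel '[[0,0,0,0,0,0,-1],[0,0,0,0,0,0,-1],[0,0,0,0,0,0,-1],[0,0,0,0,0,0,-1],[0,0,0,0,0,0,-1],[0,0,0,0,0,0,-1]]'
python3 - <<'E'
from knob import *
print(read_state()["joints"].round(3))
p0,m0=pose(-.65,np.pi/2)
for i in range(1,11):
    p,m=pose(-.65+.13*i,np.pi/2);print(np.round(np.r_[m0.T@(p-p0)/1000,R.from_matrix(m0.T@m).as_rotvec()],4).tolist())
E
```

```text
clock: 14.95
position: [539.3, 173.1, 61.2]
ee_rot: [0.222, 0.962, 0.106, 0.116]
contact_force: [1.1, 0.4, 0.4]
gripper_width: 85.4
grasp_force: 0.0
clock: 15.7
position: [539.1, 172.5, 61.9]
ee_rot: [0.223, 0.962, 0.106, 0.116]
contact_force: [-2.4, -1.8, 5.0]
gripper_width: 34.3
grasp_force: 59.3
[ 0.61   0.367 -0.623  0.11  -0.268 -2.737]
[-0.0, -0.0004, -0.0, 0.0226, 0.0, -0.128]
[-0.0001, -0.0008, -0.0, 0.0451, -0.0, -0.2561]
[-0.0002, -0.0013, -0.0, 0.0677, 0.0, -0.3841]
[-0.0004, -0.0016, -0.0001, 0.0903, 0.0, -0.5121]
[-0.0007, -0.002, -0.0001, 0.1129, 0.0, -0.6401]
[-0.0009, -0.0023, -0.0002, 0.1354, 0.0, -0.7682]
[-0.0013, -0.0026, -0.0002, 0.158, 0.0, -0.8962]
[-0.0016, -0.0028, -0.0003, 0.1806, 0.0, -1.0242]
[-0.002, -0.003, -0.0003, 0.2032, 0.0, -1.1522]
[-0.0024, -0.0032, -0.0004, 0.2257, 0.0, -1.2803]
```

```bash
python3 -m handwheel '[[0,-0.0004,0,0.0226,0,-0.128,-1],[-0.0001,-0.0008,0,0.045,0,-0.256,-1],[-0.0002,-0.0013,0,0.068,0,-0.384,-1],[-0.0004,-0.0016,0,0.09,0,-0.512,-1],[-0.0007,-0.002,0,0.113,0,-0.64,-1],[-0.0007,-0.002,0,0.113,0,-0.64,-1]]'
python3 - <<'E'
from knob import *
print(read_state()["joints"].round(3),read_state()["wrist_torque"]); delta(*pose(0,np.pi/2))
p0,m0=pose(0,np.pi/2)
for i in range(1,6):
    p,m=pose(.12*i,np.pi/2);print(np.round(np.r_[m0.T@(p-p0)/1000,R.from_matrix(m0.T@m).as_rotvec()],4).tolist())
E
```

```text
clock: 16.45
position: [539.1, 171.8, 61.8]
ee_rot: [-0.086, 0.987, 0.012, 0.132]
contact_force: [-5.4, 2.6, 6.1]
gripper_width: 34.4
grasp_force: 59.4
[ 0.633  0.372 -0.693  0.415 -0.291 -2.415] [0.69940685 1.64083577 0.38103988]
d mm [ 1.2 -0.7  1.1] rot [0.0004 0.0031 0.0001]
[-0.0, -0.0004, -0.0, 0.0208, -0.0, -0.1182]
[-0.0001, -0.0008, -0.0, 0.0417, 0.0, -0.2364]
[-0.0002, -0.0012, -0.0, 0.0625, -0.0, -0.3545]
[-0.0004, -0.0015, -0.0001, 0.0834, -0.0, -0.4727]
[-0.0006, -0.0019, -0.0001, 0.1042, 0.0, -0.5909]
```

```bash
python3 -m handwheel '[[0,-0.0004,0,0.021,0,-0.118,-1],[-0.0001,-0.0008,0,0.042,0,-0.236,-1],[-0.0002,-0.0012,0,0.0625,0,-0.3545,-1],[-0.0004,-0.0015,0,0.083,0,-0.473,-1],[-0.0006,-0.0019,0,0.104,0,-0.591,-1],[-0.0006,-0.0019,0,0.104,0,-0.591,-1]]'
python3 -m handwheel '[[0,0,0,0,0,0,0],[0,0,0,0,0,0,1],[0,0,0,0,0,0,1],[0,0,0,0,0,0,1],[0,0,0,0,0,0,1],[0,0,0,0,0,0,1]]'
python3 - <<'E'
from knob import *
print(read_state()["joints"].round(3),read_state()["wrist_torque"]); delta(*pose(.6,np.pi/2,55));delta(*pose(0,np.pi/2,65));delta(*pose(-.65,np.pi/2,65))
E
```

```text
clock: 17.2
position: [539.4, 171.1, 61.9]
ee_rot: [-0.364, 0.918, -0.076, 0.134]
contact_force: [-9.4, 5.4, 7.0]
gripper_width: 34.7
grasp_force: 60.0
clock: 17.95
position: [540.1, 169.1, 60.9]
ee_rot: [-0.362, 0.919, -0.078, 0.132]
contact_force: [0.0, 0.3, 0.2]
gripper_width: 85.5
grasp_force: 0.0
[ 0.573  0.363 -0.832  0.968 -0.248 -2.324] [ 0.12934799  0.58351623 -0.04249969]
d mm [ 10.1   0.6 -54.3] rot [-0.001   0.0003 -0.0027]
d mm [ 11.3   2.4 -64.2] rot [-0.105   0.0007  0.5882]
d mm [  9.6   3.7 -64.5] rot [-2.1770e-01  1.2000e-03  1.2284e+00]
```

```bash
python3 -m handwheel '[[0.004,0,-0.02,0,0,0,1],[0.01,0.0006,-0.054,0,0,0,1],[0.0105,0.001,-0.06,-0.03,0,0.15,1],[0.011,0.0015,-0.064,-0.06,0,0.3,1],[0.011,0.002,-0.064,-0.08,0,0.45,1],[0.0113,0.0024,-0.064,-0.105,0,0.588,1],[0.011,0.003,-0.0645,-0.133,0,0.75,1],[0.0105,0.003,-0.0645,-0.16,0,0.9,1],[0.01,0.0035,-0.0645,-0.19,0,1.06,1],[0.0096,0.0037,-0.0645,-0.218,0.001,1.228,1]]'
cat > car.py <<'E'
from meas import *
def car(im):
    hsv=cv2.cvtColor(im,cv2.COLOR_BGR2HSV);m=cv2.inRange(hsv,(0,140,90),(6,255,255))|cv2.inRange(hsv,(174,140,90),(180,255,255));m[:165]=0;m[205:]=0;m[:,:200]=0;m[:,265:]=0
    v,u=np.where(m); 
    if len(u)<3: return None
    return ((ray("top",[u.mean(),v.mean()],62)[0]-O)@J).round(2),len(u)
E
python3 - <<'E'
from car import *
from knob import *
print("start",car(np.load("top0.npz")["im"]));im,d=get_image("top");print("now",car(im));cv2.imwrite("pics/t2.png",im)
print(read_state()["joints"].round(3));delta(*pose(-.65,np.pi/2,0))
P=wpose();im,d=get_image("wrist");np.savez("w5.npz",im=im,d=d,R=P[0],p=P[1]);
W=(wcloud(d,P)-O)@J;t=(d>0)&(abs(W[...,2]-119)<5)&(abs(W[...,0])<30)&(abs(W[...,1])<85);print("plaque top",t.sum(),cv2.minAreaRect(W[t][:,:2].astype(np.float32)))
E
```

```text
clock: 19.2
position: [511.6, 168.3, 119.7]
ee_rot: [0.224, 0.962, 0.107, 0.115]
contact_force: [-0.2, -0.6, -0.8]
gripper_width: 85.2
grasp_force: 0.0
start (array([ 58.7, -13.9,  62. ]), 51)
now (array([58.8 ,  5.44, 62.  ]), 50)
[ 0.638  0.232 -0.618  0.088 -0.408 -2.746]
d mm [-11.5   0.5  64.1] rot [ 0.0015 -0.0006 -0.0097]
plaque top 64 ((-7.725536346435547, -9.904894828796387), (3.6454529762268066, 16.57091522216797), 4.253082752227783)
```

```bash
python3 -m handwheel '[[-0.006,0,0.03,0,0,-0.005,1],[-0.009,0.0005,0.05,0,0,-0.01,1],[-0.011,0.0005,0.062,0,0,-0.01,1],[-0.0115,0.0005,0.064,0,0,-0.01,1],[-0.0115,0.0005,0.064,0,0,-0.01,1]]'
python3 -m handwheel '[[0,0,0,0,0,0,-1],[0,0,0,0,0,0,-1],[0,0,0,0,0,0,-1],[0,0,0,0,0,0,-1],[0,0,0,0,0,0,-1],[0,0,0,0,0,0,-1]]'
python3 -m handwheel '[[0,-0.0004,0,0.0226,0,-0.128,-1],[-0.0001,-0.0008,0,0.045,0,-0.256,-1],[-0.0002,-0.0013,0,0.068,0,-0.384,-1],[-0.0004,-0.0016,0,0.09,0,-0.512,-1],[-0.0007,-0.002,0,0.113,0,-0.64,-1],[-0.0009,-0.0023,0,0.135,0,-0.768,-1],[-0.0013,-0.0026,0,0.158,0,-0.896,-1],[-0.0013,-0.0026,0,0.158,0,-0.896,-1]]'
python3 - <<'E'
from car import *
from knob import *
im,d=get_image("top");print("now",car(im));print(read_state()["joints"].round(3))
p0,m0=pose(.246,np.pi/2)
for i in range(1,5):
    p,m=pose(.246+.1*i,np.pi/2);print(np.round(np.r_[m0.T@(p-p0)/1000,R.from_matrix(m0.T@m).as_rotvec()],4).tolist())
E
```

```text
clock: 19.92
position: [539.1, 173.6, 61.4]
ee_rot: [0.216, 0.964, 0.106, 0.116]
contact_force: [0.1, -0.5, 0.3]
gripper_width: 85.3
grasp_force: 0.0
clock: 20.68
position: [538.6, 172.9, 61.6]
ee_rot: [0.217, 0.964, 0.106, 0.115]
contact_force: [-1.7, -2.2, 4.7]
gripper_width: 34.8
grasp_force: 59.3
clock: 21.68
position: [538.8, 171.3, 61.5]
ee_rot: [-0.215, 0.967, -0.028, 0.134]
contact_force: [-6.8, 2.7, 7.1]
gripper_width: 34.3
grasp_force: 59.5
now (array([58.3 , 19.15, 62.  ]), 49)
[ 0.626  0.37  -0.75   0.614 -0.273 -2.339]
[-0.0, -0.0003, -0.0, 0.0174, -0.0, -0.0985]
[-0.0001, -0.0007, -0.0, 0.0347, -0.0, -0.197]
[-0.0001, -0.001, -0.0, 0.0521, -0.0, -0.2954]
[-0.0003, -0.0013, -0.0, 0.0695, 0.0, -0.3939]
```

```bash
python3 -m handwheel '[[0,-0.0003,0,0.0174,0,-0.0985,-1],[-0.0001,-0.0007,0,0.035,0,-0.197,-1],[-0.0001,-0.001,0,0.05,0,-0.286,-1],[-0.0001,-0.001,0,0.05,0,-0.286,-1],[-0.0001,-0.001,0,0.05,0,-0.286,-1]]'
python3 -m handwheel '[[0,0,0,0,0,0,-0.2],[0,0,0,0,0,0,1],[0,0,0,0,0,0,1],[0,0,0,0,0,0,1],[0,0,0,0,0,0,1],[0,0,0,0,0,0,1]]'
python3 - <<'E'
from car import *
from knob import *
im,d=get_image("top");print("now",car(im));print(read_state()["joints"].round(3))
delta(*pose(.54,np.pi/2,65));delta(*pose(.54,np.pi/2,150));delta([648,255,225],frame(10,0)); 
E
```

```text
clock: 22.35
position: [539.0, 170.9, 61.5]
ee_rot: [-0.347, 0.925, -0.07, 0.134]
contact_force: [-8.3, 3.4, 7.4]
gripper_width: 34.6
grasp_force: 59.8
clock: 23.1
position: [539.7, 169.6, 60.6]
ee_rot: [-0.346, 0.926, -0.071, 0.133]
contact_force: [0.3, -0.4, -0.5]
gripper_width: 85.3
grasp_force: 0.0
now (array([57.99, 23.66, 62.  ]), 53)
[ 0.582  0.364 -0.823  0.921 -0.248 -2.321]
d mm [ 11.8   0.2 -64.2] rot [-0.0023  0.002   0.0202]
d mm [  26.4    0.3 -147.9] rot [-0.0023  0.002   0.0202]
d mm [-167.3  -40.  -128.3] rot [-0.3095  0.0652 -1.0221]
```

```bash
python3 -m handwheel '[[0.004,0,-0.02,0,0,0,1],[0.01,0,-0.055,0,0,0,1],[0.02,0,-0.11,0,0,0,1],[0.027,0,-0.15,0,0,0,1],[0.028,0,-0.19,0,0,0,1],[0.028,0,-0.2,0,0,0,1]]'
python3 - <<'E'
from kin import *
print(read_state()["joints"].round(3)); delta([648,195,255],frame(10,0))
E
```

```text
clock: 23.9
position: [460.5, 160.0, 249.0]
ee_rot: [-0.346, 0.926, -0.07, 0.136]
contact_force: [0.9, -0.6, -0.4]
gripper_width: 85.3
grasp_force: 0.0
[ 8.080e-01  1.000e-03 -5.930e-01  3.370e-01 -8.170e-01 -1.876e+00]
d mm [-160.   -91.7   49.2] rot [-0.3121  0.071  -1.0216]
```

```bash
python3 -m handwheel '[[-0.03,-0.017,0.008,-0.05,0.01,-0.17,1],[-0.06,-0.034,0.017,-0.1,0.02,-0.34,1],[-0.09,-0.05,0.026,-0.15,0.035,-0.51,1],[-0.12,-0.07,0.035,-0.2,0.05,-0.68,1],[-0.15,-0.085,0.045,-0.25,0.06,-0.85,1],[-0.16,-0.0917,0.049,-0.31,0.071,-1.02,1],[-0.16,-0.0917,0.049,-0.312,0.071,-1.0216,1],[-0.16,-0.0917,0.049,-0.312,0.071,-1.0216,1]]'
python3 - <<'E'
from meas import *
P=wpose();im,d=get_image("wrist");np.savez("w6.npz",im=im,d=d,R=P[0],p=P[1]);cv2.imwrite("pics/w6.png",im);meas("w6.npz")
E
```

```text
clock: 24.9
position: [647.1, 193.5, 250.1]
ee_rot: [0.765, -0.644, -0.001, 0.004]
contact_force: [0.0, -0.1, 0.1]
gripper_width: 85.4
grasp_force: 0.0
ledge jig ((-0.15449142456054688, 0.6512451171875), (34.389713287353516, 150.4365692138672), 0.3642180562019348)
top ((-1.3497862815856934, -0.122772216796875), (14.933523178100586, 119.8852767944336), 0.1331745982170105) z 119.17716399484232
stripe 223 [  1.20927632   8.46078877 118.54111304] y range [-54.63205984  30.88355125]
cone 118 xmin 23.373473681519165 tip y 24.31669683581943 cone y 24.017987509967842
carriage y 417 24.145028109690628 48.4032297416831 70.54241409988612
knob end 626 [-120.25879925   -2.02549824   88.35085728] expected [-123.076    0.      87.872] y -20.106986301244756 18.49213174200401
```

View pics/w6.png

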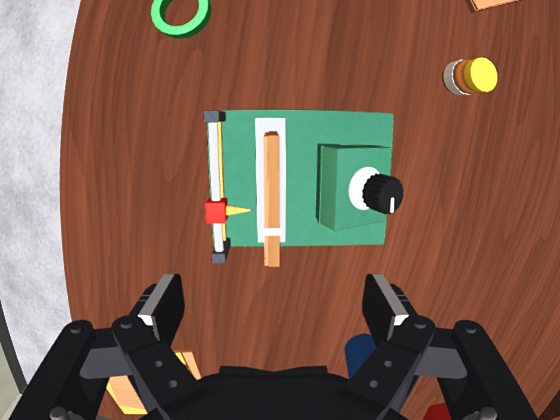

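The plaque still stands with its stripe at (272,231), and the pointer tip is at (250,210). Parallax accounts for the row difference. One last stripe check, then I hand in.

```bash
python3 - <<'E'
from meas import *
A=np.load("w6.npz");Q=(wcloud(A["d"],(A["R"],A["p"]))-O)@J;h=cv2.cvtColor(A["im"],cv2.COLOR_BGR2HSV)
s=(abs(Q[...,2]-119)<5)&(abs(Q[...,0])<8)&(abs(Q[...,1]-25)<12)&(h[...,1]<70)
y=Q[s][:,1].mean();print("stripe y",y,s.sum())
if abs(y-24.3)<2: print(job_done())
E
```

```text
stripe y 24.822823566579544 143
the job is handed in; nothing more can be done
None
```

The job is handed in: the plaque stands upright and released on the ledge, copper face to the pointer, and the pointer's tip measured about 0.5 mm from the middle of the stripe; the verdict was not shown.

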